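# Stow the square reagent bottle in the water-test kit

## Task

Put the square reagent bottle away in the grey test-kit case: raise the case's hinged lid until it stands about upright, stand the square bottle upright in the large empty bay inside, then shut the lid fully and let go.

Things in the scene. Friction and masses are not known exactly. Their poses are not given: they have to be found in the camera images.
- case: Grey case fixed to the bench: lower shell 134 (x) x 210 (y) x 50 mm high, 4 mm walls, 5 mm floor. Origin: centre of underside; z up, x from front (tab side) to hinge side. A black insert with small vials, up to 50 mm high, fills the +y end from y=+53; the empty bay is x -63 to +63, y -101 to +53 mm, centre (0, -24). Hinge line: along y at x=+67, z=+50 mm.
- lid (a joint): Lid angle (rad): 0 shut, 1.57 upright, stop at 1.8. Hinged on the case's far (+x) edge, opens up and away from the robot. Blue-grey shell 134 x 210 mm, 20 mm deep, 0.12 kg; top 70 mm above the bench when shut. Its stiff hinge holds it wherever it is left (1 to 2 N at the tab moves it). Starts shut or up to 0.25 ajar.
- lid_tab (a point): Grip point on the black tab that sticks 40 mm straight out from the middle of the lid's front edge, 30 mm wide (along the hinge), 10 mm thick. Point: 24 mm out from the lid, mid-thickness; 158 mm from the hinge line along the lid and 5 mm above the hinge plane (55 mm above the bench when shut). Pinched across its 30 mm from above at any angle, it pivots between the fingers. x: tab to hinge.
- square_bottle_center (a point): Centre, half-way up (28 mm above its underside), of the white plastic square bottle: body 36 x 36 mm, 42 mm high, round cap 26 mm across on top, 56 mm high in all, about 60 g. z up, x and y across its flat sides. It stands among three white round dropper bottles (34 mm across, 66 mm high, pointed tip) and may have any of the four places.
Mind the look-alikes: they are no part of the job. What is shaped like the part that bears square_bottle_center but blue or yellow is not meant.

How it is judged (in metres and radians):
On the way, in this order (a step that is already met when the one before it is completed fails the run):
1. the lid is raised to about upright (beyond 63 degrees) (value of joint lid above 1.1 rad), for 0.2 s.
2. with the lid still up, the square bottle stands upright in the bay (x of square_bottle_center in the frame of case between -0.055 and 0.055 m and y of square_bottle_center in the frame of case between -0.095 and 0.047 m and z of square_bottle_center in the frame of case between 0.025 and 0.041 m and angle between square_bottle_center's own z axis and vertical below 0.2 rad and value of joint lid above 0.8 rad), for 0.2 s.
At the end, for the whole second after the job is handed in: The square bottle stands upright (within 11 degrees) on the floor of the empty bay, at rest, and the lid is shut (within 0.08 rad) and at rest (x of square_bottle_center in the frame of case between -0.055 and 0.055 m and y of square_bottle_center in the frame of case between -0.095 and 0.047 m and z of square_bottle_center in the frame of case between 0.025 and 0.041 m and angle between square_bottle_center's own z axis and vertical below 0.2 rad and value of joint lid below 0.08 rad and velocity of joint lid between -0.05 and 0.05 rad/s and linear speed of square_bottle below 0.02 m/s); the robot touches nothing.
It also fails if it takes over 59 s, if anything falls off the work surface, if the arm or the gripper's body presses on something with over 40 N, if the wrist force passes 120 N, or if a joint passes its speed limit or range.

## Robot

A 6-joint arm with a two-finger parallel gripper is mounted at the origin on the work surface. World frame = base frame: x ahead of the robot, y to its left, z up, the work surface at z = 0. Lengths are in mm, angles in rad, forces in N, time in s.
With the tool pointing down it reaches from about 350 to 975 mm from the base axis. Payload 7.1 kg.
Tool frame: the origin (TCP) lies between the finger pads; the fingertips stand 19 mm ahead of it and the grasp point (between the pads) is the TCP; z points along the fingers, y is the line along which they close (so a half turn about z gives the same grasp; the last joint's range is limited). The gripper opens to 88 mm and grips with 3 to 60 N. Pads are 20 mm wide; open, the fingers measure 115 mm over their backs; the gripper's body (75 mm by 178 mm) begins 61 mm behind the grasp point.
Start: joints at [-1.277, 0.423, 1.63, -0, 1.089, -0.019], TCP at [192.345, -594.65, 241.675] pointing down, gripper open.
Joint ranges: [-3, 3], [-0.9, 2.11], [0.09, 2.58], [-1.31, 4.45], [0.11, 2.69], [-2.54, 2.54]. Speed limits (rad/s): [2.39, 2.39, 3.01, 3.14, 3.14, 3.14].

## Interface

Orientations are given as a rotation vector (axis times angle).
In Python, from workcell import ctrl gives the robot as it stands.
- The arm moves only by the tool arm_command, never from a script. Its argument "series" is a list of rows, each an object with "linear": the shift along the tool's x, y, z in m, a list of three; "turn": the turn about the tool's z in rad. A call has 1 to 10 rows; each row shifts and turns the commanded pose from where the row before left it, along the tool's axes as they then stand; what a row does not reach is not made up. A row lasts 1/10 s, in which the tool goes at most 50 mm and 8.59 degrees, less where a joint would pass 70% of its speed; a pose out of reach is approached as far as the arm can. A call with a gripper value outside its range is refused whole. "jaw" is the opening, from -1 (shut) to 1 (fully open), set as the call begins (left out, the last holds). The fingers move at their own pace and stop on an object; the grip force is fixed at half the most. Time passes only in rows, so rows that do not move let the fingers close. It gives the time, the measured TCP pose, the force, the opening and the grip force at its end, in the units of the state.
- ctrl.get_obs(): the state, without advancing time (a new reading comes with each control period).
- ctrl.get_image(name): name is "scene" or "top" or "wrist"; returns a dict with "frame" (384x512x3 uint8, blue, green, red), "fx", "fy", "cx", "cy" (pixels), "rvec" (rotation vector, rad) and "tvec" (3), from world to camera coordinates, as OpenCV has them. Camera axes: x right, y down, z forward; pixel columns grow to the right and rows downward; lengths in mm; the calibration is good to about 2 mm. The wrist camera is an equidistant fisheye: a pixel r from the principal point sees the ray r / f radians off the axis. A picture is of the moment at which its call begins. There is no depth.
- ctrl.close_job(): hands the job in; it is judged then, once.
The state is a dict: "t": time; "qpos": joint angles; "qvel": joint speeds; "joint_torque": joint torques, N m; "ee_pos": TCP position; "orientation": TCP orientation; "ft_force": force on the tool from outside, world axes, zero at the start; "moment": the same for the moment, N m; "width": finger opening in mm; "grasp_force": force on a finger pad.
Only numpy, scipy, OpenCV 4.12 (cv2) and the standard library are available. Lean on these libraries where they do the work, as an engineer would, in place of code of your own. Each camera call takes 0.05 s, during which the arm holds its last target. There are 200 camera calls.

## Working session

There is one attempt and no reset: what is moved stays moved. The work goes in short steps, Python scripts to look and compute and a tool call to move; the robot and the scene stay as the last step left them, time stands still between calls to the robot, and variables do not carry over. Pictures are saved under pics/ and viewed, at most 10 in all, crops included, and the job is handed in when it is done.

Besides the shell and the picture viewer there is one more tool, called as name([rows], argument=value, ...), one row to a line, values as JSON. arm_command: Moves the arm, as the interface text tells. Its arguments: {"type":"object","properties":{"series":{"type":"array"},"jaw":{"type":"number"}},"required":["series"]}

```bash
mkdir -p pics; python3 - <<'E'
from workcell import ctrl
import cv2, pickle
d={}
for n in("scene","top"):
    i=ctrl.get_image(n); cv2.imwrite(f"pics/{n}0.png",i["frame"]); d[n]=i
    print(n,{k:i[k] for k in i if k!="frame"})
pickle.dump(d,open("im0.pkl","wb"))
o=ctrl.get_obs();print(o)
E
```

```text
scene {'fx': 383.07544280505545, 'fy': 383.07544280505545, 'cx': 252.79823366882147, 'cy': 181.81534808187286, 'rvec': array([ 2.12496549,  0.84231956, -0.36675254]), 'tvec': array([-323.17299994, -187.71709827, 1046.38511671])}
top {'fx': 474.31033185407756, 'fy': 474.31033185407756, 'cx': 252.294052568009, 'cy': 197.4670738418513, 'rvec': array([ 2.17095993, -2.13680886,  0.21161813]), 'tvec': array([-78.19398291, 487.60187029, 828.51996833])}
{'t': 0.1, 'qpos': array([-1.27702446e+00,  4.23721256e-01,  1.63061579e+00, -1.83210804e-05,
        1.08861383e+00, -1.90233201e-02]), 'qvel': array([ 0.00061627, -0.0025965 , -0.00121236,  0.0007994 ,  0.00162522,
       -0.00121946]), 'joint_torque': array([ 4.91336618e-05, -5.45610201e+01, -2.74325716e+01,  6.45692926e-02,
        1.87697547e-02,  2.26588689e-06]), 'ee_pos': array([ 192.19097813, -594.20927251,  241.0055033 ]), 'orientation': array([-3.10192000e+00, -4.89140923e-01,  3.17277168e-04]), 'ft_force': array([-0.77973542,  0.2377798 , -0.17593629]), 'moment': array([0.00306505, 0.00057043, 0.00424811]), 'grasp_force': 0.0, 'width': 87.88427327994127}
```

View pics/scene0.png

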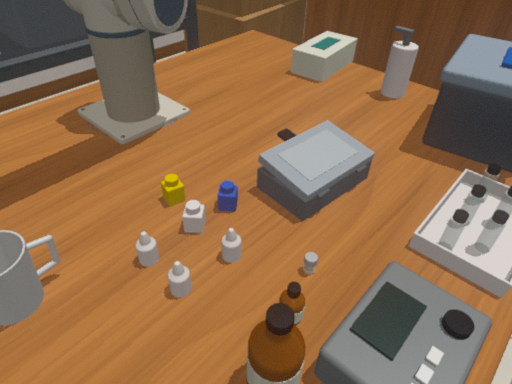

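View pics/top0.png

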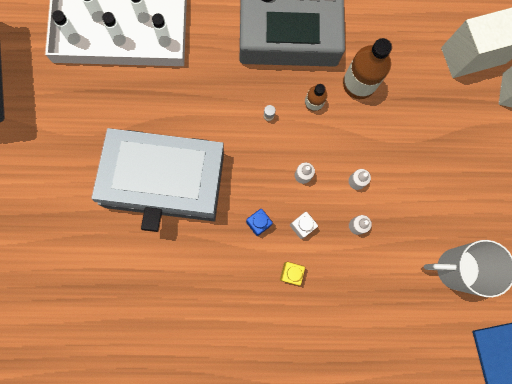

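The scene view shows the white square bottle at (194,216) and the case at (315,165). In the top view the bottle is at (305,225), the tab at (151,220), and the case spans (96..222, 130..218). I'll enlarge these areas.

```bash
python3 - <<'E'
import pickle,cv2,numpy as np
d=pickle.load(open("im0.pkl","rb"))
f=d["top"]["frame"]
a=cv2.resize(f[120:250,85:235],None,fx=4,fy=4,interpolation=cv2.INTER_CUBIC)  #600x520
cv2.imwrite("pics/c1.png",a)
s=d["scene"]["frame"]
b=cv2.resize(f[200:250,280:330],None,fx=8,fy=8,interpolation=cv2.INTER_CUBIC)
c=cv2.resize(s[190:240,170:220],None,fx=8,fy=8,interpolation=cv2.INTER_CUBIC)
cv2.imwrite("pics/c2.png",np.hstack([b,c]))
E
```

```text
(no output)
```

View pics/c1.png

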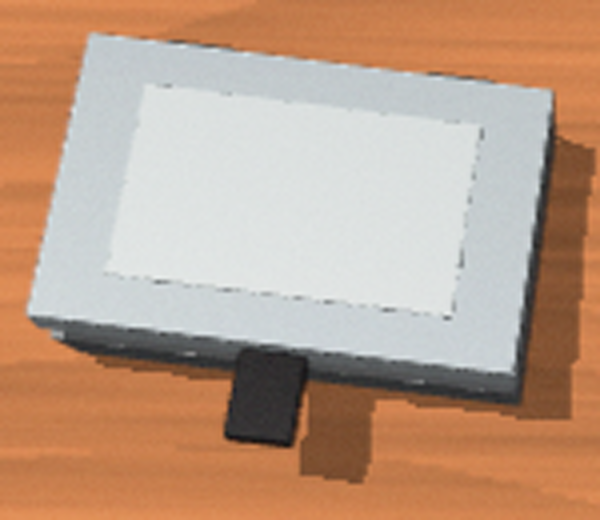

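View pics/c2.png

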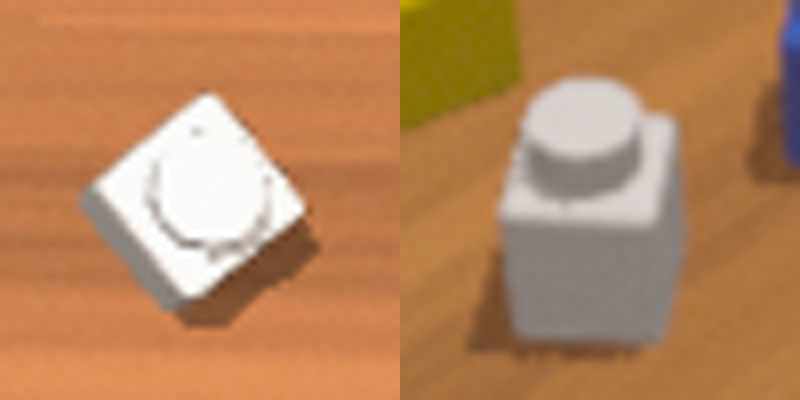

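The top crop shows lid top corners at (91,33), (553,91), (517,374) and (30,317), with the tab end at (225,440) and (292,446). The second crop shows bottle shoulder corners at (210,93), (305,210), (185,298) and (92,187). Next I'll fit the poses.

```bash
cat > h.py <<'E'
import numpy as np,cv2,pickle
from scipy.optimize import least_squares
from scipy.spatial.transform import Rotation as R
d=pickle.load(open("im0.pkl","rb"))
def proj(n,P,D=d):
    c=D[n];K=np.array([[c["fx"],0,c["cx"]],[0,c["fy"],c["cy"]],[0,0,1.]])
    return cv2.projectPoints(np.array(P,float).reshape(-1,1,3),c["rvec"],c["tvec"],K,None)[0][:,0]
def yawT(p,P): return R.from_euler("z",p[2]).apply(P)+[p[0],p[1],0]
def lid(P,a): # lid pts as when shut, case frame
    h=np.array([67,0,50.]); return R.from_euler("y",a).apply(np.array(P,float)-h)+h
E
python3 - <<'E'
from h import *
c=lambda L,s,o:np.array(L)/s-.5+.5/s+o
tp=c([(91,33),(553,91),(517,374),(30,317),(225,440),(292,446)],4,(85,120))
sp=np.array([(261,157),(303,191),(373,157),(329,126)],float)
# top image: left/right -> which y sign? test both
best=None
for sg in(1,-1):
  L=[(67,sg*105,70),(67,-sg*105,70),(-67,-sg*105,70),(-67,sg*105,70),(-107,sg*15,60),(-107,-sg*15,60)]
  for y0 in np.arange(-3,3,1.):
    f=lambda p:(proj("top",yawT(p,lid(L,p[3])))-tp).ravel()
    r=least_squares(f,[600,-300,y0,0.1])
    if best is None or r.cost<best[0].cost: best=(r,sg,L)
r,sg,L=best;print(r.x,r.cost,sg,r.fun.round(1))
print(np.round(proj("scene",yawT(r.x,lid(L[:4],r.x[3]))),1))
p=r.x;print("tab",yawT(p,lid([(-91,0,55)],p[3])),"bay",yawT(p,[(0,-24,0)]))
bp=c([(210,93),(305,210),(185,298),(92,187)],8,(280,200))
B=[(18,18,42),(18,-18,42),(-18,-18,42),(-18,18,42)]
best=min((least_squares(lambda q:(proj("top",yawT(q,B))-bp).ravel(),[500,-500,a]) for a in np.arange(-3,3,.7)),key=lambda r:r.cost)
print(best.x,best.cost,best.fun.round(1)); q=best.x
print("scene corners",proj("scene",yawT(q,B)).round(1), "cap",proj("scene",[(q[0],q[1],56)]),proj("top",[(q[0],q[1],56)]))
# round, blue, yellow positions approx, z as given
for n,u,z in[("blue",(259,222),50),("yel",(294,274),50),("r1",(306,172),60),("r2",(362,179),60),("r3",(362,225),60)]:
  s=least_squares(lambda x:(proj("top",[(x[0],x[1],z)])-u).ravel(),[500,-500]).x;print(n,s.round())
E
```

```text
[ 5.25367005e+02  9.52400917e+01 -6.38533000e+00  1.35321205e-01] 0.9853411807005518 1 [-0.3  0.   0.6 -0.3 -0.2  0.4 -0.7  0.1 -0.1 -0.4  0.7  0.1]
[[374.  152.9]
 [306.4 195.6]
 [257.6 154.6]
 [326.4 120.3]]
tab [[436.94924506 104.30303819  76.26984685]] bay [[522.9197931  71.3651853   0.       ]]
[ 441.14316578 -165.78238479   -0.89392332] 1.5197690773937274 [-0.1 -0.8  0.5  0.1  0.2  1.2 -0.6 -0.5]
scene corners [[200.7 217.4]
 [180.7 216.1]
 [184.8 202.6]
 [204.  203.8]] cap [[191.97923249 204.19966121]] [[305.45344022 223.33680613]]
blue [443. -83.]
yel [ 351. -146.]
r1 [ 534. -167.]
r2 [ 523. -269.]
r3 [ 439. -267.]
```

```bash
python3 - <<'E'
from h import *
s=d["scene"]["frame"]
cv2.imwrite("pics/c3.png",cv2.resize(s[110:220,245:385],None,fx=5,fy=5,interpolation=cv2.INTER_CUBIC))
E
```

```text
(no output)
```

View pics/c3.png

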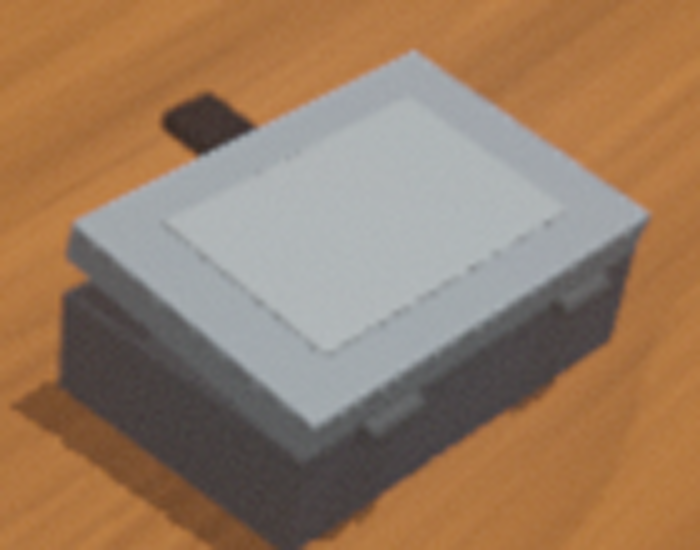

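The scene crop confirms the fit: corners agree within about 1 px, the lid is ajar by about 0.135 rad, and the case is at (525, 95) with yaw -0.102. First I'll turn to the case yaw and move over the tab.

arm_command([
  {"linear": [0, 0, 0], "turn": 0.138},
  {"linear": [0, 0, 0], "turn": 0.138},
  {"linear": [0, 0, 0], "turn": 0.139},
  {"linear": [0.024, -0.04, 0], "turn": 0},
  {"linear": [0.024, -0.04, 0], "turn": 0},
  {"linear": [0.024, -0.04, 0], "turn": 0},
  {"linear": [0.024, -0.04, 0], "turn": 0},
  {"linear": [0.024, -0.04, 0], "turn": 0},
  {"linear": [0.024, -0.04, 0], "turn": 0},
  {"linear": [0.024, -0.04, 0], "turn": 0},
], jaw=1)

```text
t: 1.1
ee_pos: [388.7, -331.5, 241.5]
orientation: [-3.137, 0.161, 0.0]
ft_force: [-0.0, -0.7, -1.0]
width: 87.9
grasp_force: 0.0
```

arm_command([
  {"linear": [0, -0.042, 0], "turn": 0},
  {"linear": [0, -0.042, 0], "turn": 0},
  {"linear": [0, -0.042, 0], "turn": 0},
  {"linear": [0, -0.042, 0], "turn": 0},
  {"linear": [0, -0.042, 0], "turn": 0},
  {"linear": [0, -0.042, 0], "turn": 0},
  {"linear": [0, -0.042, 0], "turn": 0},
  {"linear": [0, -0.042, 0], "turn": 0},
  {"linear": [0, -0.042, 0], "turn": 0},
  {"linear": [0, -0.042, 0], "turn": 0},
])

```text
t: 2.1
ee_pos: [430.6, 86.3, 241.7]
orientation: [3.137, -0.16, -0.0]
ft_force: [1.1, -0.0, -0.3]
width: 88.1
grasp_force: 0.0
```

```bash
cat >> h.py <<'E'
def rel(target,yaw):
    "tool-frame shift and turn from present pose to a world target (tool down)"
    from workcell import ctrl
    o=ctrl.get_obs();r=R.from_rotvec(o["orientation"])
    x=r.as_matrix()[:,0];y0=np.arctan2(x[1],x[0])
    print("t",o["t"],"pos",o["ee_pos"].round(1),"yaw",round(y0,4),"tilt",r.as_matrix()[:,2].round(4),"w",round(o["width"],1),"gf",round(o["grasp_force"],1),"F",o["ft_force"].round(1),"q",o["qpos"].round(2))
    print("shift",r.inv().apply(np.array(target)-o["ee_pos"]).round(1),"turn",round(-(yaw-y0),4))
CASE=(525.37,95.24,-0.1021)
E
python3 -c "
from h import *
rel((436.9,104.3,76.3),-.102)"
```

```text
t 2.1 pos [430.6  86.3 241.7] yaw -0.1021 tilt [-0. -0. -1.] w 88.1 gf 0.0 F [ 1.1 -0.  -0.3] q [ 0.17  0.15  2.02 -0.    0.97  1.84]
shift [  4.5 -18.6 165.4] turn -0.0001
```

arm_command([
  {"linear": [0.004, -0.0186, 0], "turn": 0},
  {"linear": [0, 0, 0.025], "turn": 0},
  {"linear": [0, 0, 0.025], "turn": 0},
  {"linear": [0, 0, 0.025], "turn": 0},
  {"linear": [0, 0, 0.025], "turn": 0},
  {"linear": [0, 0, 0.025], "turn": 0},
  {"linear": [0, 0, 0.02], "turn": 0},
  {"linear": [0, 0, 0.02], "turn": 0},
  {"linear": [0, 0, 0], "turn": 0},
])

```text
t: 3.0
ee_pos: [435.0, 102.3, 74.7]
orientation: [3.136, -0.16, -0.007]
ft_force: [0.1, -0.8, -0.5]
width: 87.8
grasp_force: 0.0
```

arm_command([
  {"linear": [0, 0, 0], "turn": 0},
  {"linear": [0, 0, 0], "turn": 0},
  {"linear": [0, 0, 0], "turn": 0},
  {"linear": [0, 0, 0], "turn": 0},
  {"linear": [0, 0, 0], "turn": 0},
  {"linear": [0, 0, 0], "turn": 0},
  {"linear": [0, 0, 0], "turn": 0},
  {"linear": [0, 0, 0], "turn": 0},
], jaw=-1)

```text
t: 3.8
ee_pos: [437.3, 106.3, 77.1]
orientation: [-3.131, 0.167, -0.002]
ft_force: [-5.3, 35.6, 0.5]
width: 29.5
grasp_force: 30.0
```

```bash
python3 -c "
from h import *
rel((436.9,104.3,76.3),-.102)
a0=.1353+np.arctan2(5,158);r=np.hypot(158,5)
a=np.linspace(a0,1.5+.0316,19);p=np.c_[-r*np.cos(a),-r*np.sin(a)]
print((np.diff(p,axis=0)).round(1).tolist())
from workcell import ctrl
i=ctrl.get_image('top');cv2.imwrite('pics/t1.png',cv2.resize(i['frame'][120:250,85:235],None,fx=4,fy=4))
"
```

```text
t 3.8 pos [437.3 106.3  77.1] yaw -0.1066 tilt [ 0.0016  0.0061 -1.    ] w 29.5 gf 30.0 F [-5.3 35.6  0.5] q [0.21 0.46 2.11 0.01 0.57 1.88]
shift [-0.2  2.   0.8] turn -0.0046
[[2.4, -11.7], [3.3, -11.5], [4.2, -11.2], [5.0, -10.9], [5.8, -10.5], [6.6, -10.0], [7.3, -9.5], [8.0, -8.9], [8.7, -8.2], [9.3, -7.6], [9.8, -6.8], [10.3, -6.1], [10.8, -5.3], [11.1, -4.4], [11.4, -3.6], [11.7, -2.7], [11.8, -1.8], [11.9, -0.9]]
```

The tab is gripped at 29.5 mm. I'll relieve the side force by shifting +y slightly, then raise along the arc.

arm_command([
  {"linear": [0, -0.003, 0], "turn": 0},
  {"linear": [0.0024, 0, -0.0117], "turn": 0},
  {"linear": [0.0033, 0, -0.0115], "turn": 0},
  {"linear": [0.0042, 0, -0.0112], "turn": 0},
  {"linear": [0.005, 0, -0.0109], "turn": 0},
])

```text
t: 4.35
ee_pos: [452.7, 105.2, 122.5]
orientation: [-3.135, 0.162, -0.002]
ft_force: [3.4, 7.7, -5.0]
width: 29.8
grasp_force: 30.0
```

arm_command([
  {"linear": [0.0058, 0, -0.0105], "turn": 0},
  {"linear": [0.0066, 0, -0.01], "turn": 0},
  {"linear": [0.0073, 0, -0.0095], "turn": 0},
  {"linear": [0.008, 0, -0.0089], "turn": 0},
  {"linear": [0.0087, 0, -0.0082], "turn": 0},
  {"linear": [0.0093, 0, -0.0076], "turn": 0},
  {"linear": [0.0098, 0, -0.0068], "turn": 0},
  {"linear": [0.0103, 0, -0.0061], "turn": 0},
  {"linear": [0.0108, 0, -0.0053], "turn": 0},
])

```text
t: 5.25
ee_pos: [527.0, 97.4, 194.3]
orientation: [-3.136, 0.161, 0.005]
ft_force: [-0.5, 7.7, -5.4]
width: 30.0
grasp_force: 30.0
```

arm_command([
  {"linear": [0.0111, 0, -0.0044], "turn": 0},
  {"linear": [0.0114, 0, -0.0036], "turn": 0},
  {"linear": [0.0117, 0, -0.0027], "turn": 0},
  {"linear": [0.0118, 0, -0.0018], "turn": 0},
  {"linear": [0.0119, 0, -0.0009], "turn": 0},
  {"linear": [0, 0, 0], "turn": 0},
  {"linear": [0, 0, 0], "turn": 0},
  {"linear": [0, 0, 0], "turn": 0},
])

```text
t: 6.05
ee_pos: [585.7, 91.2, 208.5]
orientation: [-3.136, 0.161, -0.002]
ft_force: [0.3, 6.5, 2.4]
width: 29.5
grasp_force: 30.0
```

```bash
python3 -c "
from h import *
p=CASE
rel(yawT(p,lid([(-91,0,55)],1.5))[0],-.102)
"
```

```text
t 6.05 pos [585.7  91.2 208.5] yaw -0.1024 tilt [ 0.001   0.0013 -1.    ] w 29.5 gf 30.0 F [0.3 6.5 2.4] q [0.13 0.42 1.73 0.   1.   1.81]
shift [0.4 2.1 0.5] turn -0.0004
```

The lid is at about 1.5 rad. I'll release, retreat upward, then turn and move towards the bottle.

arm_command([
  {"linear": [0, 0, 0], "turn": 0},
  {"linear": [0, 0, 0], "turn": 0},
  {"linear": [0, 0, 0], "turn": 0},
  {"linear": [0, 0, 0], "turn": 0},
  {"linear": [0, 0, -0.02], "turn": 0},
  {"linear": [0, 0, -0.02], "turn": 0},
  {"linear": [0, 0, -0.02], "turn": 0},
  {"linear": [-0.02, 0.02, -0.01], "turn": 0},
  {"linear": [-0.03, 0.03, 0], "turn": 0},
  {"linear": [-0.03, 0.03, 0], "turn": 0},
], jaw=1)

```text
t: 7.05
ee_pos: [497.1, 18.3, 278.5]
orientation: [3.137, -0.159, 0.001]
ft_force: [0.3, -1.3, 0.4]
width: 87.9
grasp_force: 0.0
```

arm_command([
  {"linear": [0, 0.035, 0], "turn": 0},
  {"linear": [0, 0.035, 0], "turn": 0},
  {"linear": [0, 0.035, 0], "turn": 0},
  {"linear": [0, 0, 0], "turn": -0.13},
  {"linear": [0, 0, 0], "turn": -0.13},
  {"linear": [0, 0, 0], "turn": -0.13},
  {"linear": [0, 0, 0], "turn": -0.13},
  {"linear": [0, 0, 0], "turn": -0.13},
  {"linear": [0, 0, 0], "turn": -0.13},
])

```text
t: 7.95
ee_pos: [487.1, -85.7, 278.2]
orientation: [2.96, 1.052, -0.0]
ft_force: [-0.6, -0.5, 0.1]
width: 88.1
grasp_force: 0.0
```

```bash
python3 -c "
from h import *
rel((441.1,-165.8,28),.677)
from workcell import ctrl
i=ctrl.get_image('top');cv2.imwrite('pics/t2.png',i['frame'])
"
```

```text
t 7.95 pos [487.1 -85.7 278.2] yaw 0.683 tilt [-1.e-04 -2.e-04 -1.e+00] w 88.1 gf 0.0 F [-0.6 -0.5  0.1] q [-0.2   0.18  1.88 -0.    1.08  0.69]
shift [-86.2  33.1 250.2] turn 0.006
```

View pics/t2.png

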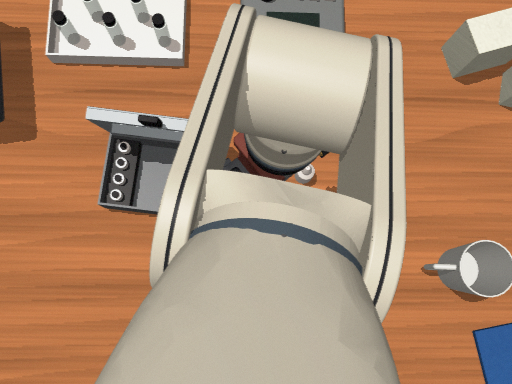

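The top view shows the lid standing upright along (88..190,115), with the vials on the left and the bay open. Next I'll move over the bottle and go down.

arm_command([
  {"linear": [-0.0286, 0.011, 0], "turn": 0.006},
  {"linear": [-0.0286, 0.011, 0], "turn": 0},
  {"linear": [-0.0286, 0.011, 0], "turn": 0},
  {"linear": [0, 0, 0.03], "turn": 0},
  {"linear": [0, 0, 0.04], "turn": 0},
  {"linear": [0, 0, 0.04], "turn": 0},
  {"linear": [0, 0, 0.04], "turn": 0},
  {"linear": [0, 0, 0], "turn": 0},
])

```text
t: 8.8
ee_pos: [437.5, -163.6, 124.3]
orientation: [-2.961, -1.03, 0.011]
ft_force: [-0.2, 0.7, 0.9]
width: 87.9
grasp_force: 0.0
```

```bash
python3 -c "
from h import *
rel((441.1,-165.8,28),.677)
from workcell import ctrl
i=ctrl.get_image('wrist');cv2.imwrite('pics/w1.png',i['frame'])
"
```

```text
t 8.8 pos [ 437.5 -163.6  124.3] yaw 0.6696 tilt [-0.0087  0.0034 -1.    ] w 87.9 gf 0.0 F [-0.2  0.7  0.9] q [-0.38  0.39  2.05 -0.    0.72  0.52]
shift [ 2.   4.7 96.3] turn -0.0074
```

View pics/w1.png

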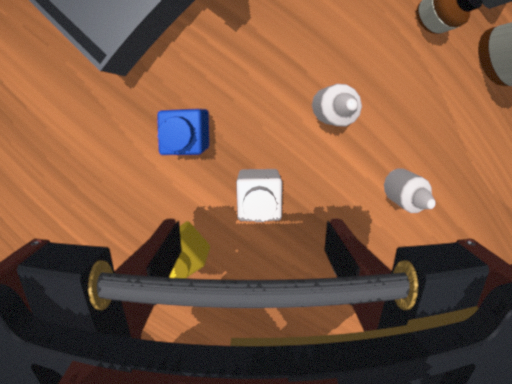

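The wrist view shows the white square bottle at (260,195), square to the fingers, centred between them and clear of its neighbours. I'll go down and grip.

arm_command([
  {"linear": [0, 0, 0.02], "turn": 0},
  {"linear": [0, 0, 0.025], "turn": 0},
  {"linear": [0, 0, 0.025], "turn": 0},
  {"linear": [0, 0, 0.02], "turn": 0},
  {"linear": [0, 0, 0.01], "turn": 0},
  {"linear": [0, 0, 0], "turn": 0},
  {"linear": [0, 0, 0], "turn": 0},
])

```text
t: 9.55
ee_pos: [441.8, -165.2, 29.6]
orientation: [2.965, 1.035, 0.002]
ft_force: [-0.6, -1.1, 0.2]
width: 87.7
grasp_force: 0.0
```

arm_command([
  {"linear": [0, 0, 0], "turn": 0},
  {"linear": [0, 0, 0], "turn": 0},
  {"linear": [0, 0, 0], "turn": 0},
  {"linear": [0, 0, 0], "turn": 0},
  {"linear": [0, 0, 0], "turn": 0},
  {"linear": [0, 0, 0], "turn": 0},
  {"linear": [0, 0, 0], "turn": 0},
  {"linear": [0, 0, 0], "turn": 0},
], jaw=-1)

```text
t: 10.35
ee_pos: [440.8, -164.8, 28.3]
orientation: [2.966, 1.036, -0.0]
ft_force: [0.7, -0.3, 0.7]
width: 35.7
grasp_force: 30.0
```

```bash
python3 -c "
from h import *
rel((441.1,-165.8,28),.677)
"
```

```text
t 10.35 pos [ 440.8 -164.8   28.3] yaw 0.6718 tilt [ 0. -0. -1.] w 35.7 gf 30.0 F [ 0.7 -0.3  0.7] q [-0.38  0.58  2.07 -0.    0.49  0.52]
shift [-0.4  1.   0.3] turn -0.0052
```

arm_command([
  {"linear": [0, 0, -0.02], "turn": 0},
  {"linear": [0, 0, -0.03], "turn": 0},
  {"linear": [0, 0, -0.04], "turn": 0},
  {"linear": [0, 0, -0.03], "turn": 0},
  {"linear": [0, 0, 0], "turn": 0.129},
  {"linear": [0, 0, 0], "turn": 0.129},
  {"linear": [0, 0, 0], "turn": 0.129},
  {"linear": [0, 0, 0], "turn": 0.129},
  {"linear": [0, 0, 0], "turn": 0.129},
  {"linear": [0, 0, 0], "turn": 0.129},
])

```text
t: 11.35
ee_pos: [440.5, -164.7, 148.1]
orientation: [-3.137, 0.169, 0.001]
ft_force: [-0.5, -1.1, -1.2]
width: 36.0
grasp_force: 30.0
```

arm_command([
  {"linear": [0, 0, 0], "turn": 0},
  {"linear": [0, 0, 0], "turn": 0},
])

```text
t: 11.55
ee_pos: [440.6, -164.7, 148.2]
orientation: [-3.138, 0.155, 0.001]
ft_force: [0.4, 0.4, -0.9]
width: 36.3
grasp_force: 30.0
```

```bash
python3 -c "
from h import *
rel(yawT(CASE,[(-5,-22,34)])[0],-.102)
"
```

```text
t 11.55 pos [ 440.6 -164.7  148.2] yaw -0.0988 tilt [-3.e-04  2.e-04 -1.e+00] w 36.3 gf 30.0 F [ 0.4  0.4 -0.9] q [-0.38  0.35  2.03  0.    0.77  1.29]
shift [  53.7 -245.1  114.2] turn 0.0032
```

arm_command([
  {"linear": [0.003, -0.02, 0], "turn": 0.003},
  {"linear": [0.008, -0.035, 0], "turn": 0},
  {"linear": [0.01, -0.04, 0], "turn": 0},
  {"linear": [0.01, -0.04, 0], "turn": 0},
  {"linear": [0.01, -0.04, 0], "turn": 0},
  {"linear": [0.008, -0.04, 0], "turn": 0},
  {"linear": [0.005, -0.03, 0], "turn": 0},
  {"linear": [0, 0, 0], "turn": 0},
  {"linear": [0, 0, 0], "turn": 0},
  {"linear": [0, 0, 0], "turn": 0},
])

```text
t: 12.55
ee_pos: [519.5, 72.4, 148.1]
orientation: [3.137, -0.164, -0.001]
ft_force: [-0.6, -0.5, -0.8]
width: 35.8
grasp_force: 30.0
```

arm_command([
  {"linear": [0, 0, 0.02], "turn": 0},
  {"linear": [0, 0, 0.025], "turn": 0},
  {"linear": [0, 0, 0.02], "turn": 0},
  {"linear": [0, 0, 0.02], "turn": 0},
  {"linear": [0, 0, 0.015], "turn": 0},
  {"linear": [0, 0, 0.008], "turn": 0},
  {"linear": [0, 0, 0.004], "turn": 0},
  {"linear": [0, 0, 0], "turn": 0},
  {"linear": [0, 0, 0], "turn": 0},
  {"linear": [0, 0, 0], "turn": 0},
])

```text
t: 13.55
ee_pos: [520.7, 73.3, 37.0]
orientation: [-3.137, 0.165, -0.002]
ft_force: [-0.2, 0.1, 0.1]
width: 35.7
grasp_force: 30.0
```

```bash
python3 -c "
from h import *
rel(yawT(CASE,[(-5,-22,33.5)])[0],-.102)
"
```

```text
t 13.55 pos [520.7  73.3  37. ] yaw -0.1051 tilt [ 1.3e-03  2.0e-04 -1.0e+00] w 35.7 gf 30.0 F [-0.2  0.1  0.1] q [0.12 0.61 1.95 0.   0.58 1.79]
shift [-2.6 -0.3  3.5] turn -0.0031
```

Down 3.5 mm to the floor, then release and rise.

arm_command([
  {"linear": [0, 0, 0.002], "turn": 0},
  {"linear": [0, 0, 0.0015], "turn": 0},
  {"linear": [0, 0, 0], "turn": 0},
  {"linear": [0, 0, 0], "turn": 0},
])

```text
t: 13.95
ee_pos: [520.5, 73.3, 33.2]
orientation: [-3.137, 0.165, -0.001]
ft_force: [-0.6, -0.4, 5.7]
width: 35.9
grasp_force: 30.0
```

arm_command([
  {"linear": [0, 0, 0], "turn": 0},
  {"linear": [0, 0, 0], "turn": 0},
  {"linear": [0, 0, 0], "turn": 0},
  {"linear": [0, 0, 0], "turn": 0},
  {"linear": [0, 0, 0], "turn": 0},
  {"linear": [0, 0, -0.01], "turn": 0},
  {"linear": [0, 0, -0.02], "turn": 0},
  {"linear": [0, 0, -0.03], "turn": 0},
  {"linear": [0, 0, -0.03], "turn": 0},
  {"linear": [0, 0, -0.03], "turn": 0},
], jaw=1)

```text
t: 14.95
ee_pos: [520.0, 73.2, 154.5]
orientation: [-3.137, 0.165, -0.0]
ft_force: [-0.3, 0.4, -0.5]
width: 87.8
grasp_force: 0.0
```

```bash
python3 -c "
from h import *
rel(yawT(CASE,lid([(-91,2,55)],1.5))[0],-.102)
from workcell import ctrl
a=ctrl.get_image('scene')['frame'][60:220,240:400];b=ctrl.get_image('wrist')['frame']
cv2.imwrite('pics/s3.png',np.hstack([cv2.resize(a,(400,400)),cv2.resize(b,(400,400))]))
"
```

```text
t 14.95 pos [520.   73.2 154.5] yaw -0.1052 tilt [ 2.e-04  0.e+00 -1.e+00] w 87.8 gf 0.0 F [-0.3  0.4 -0.5] q [ 0.12  0.4   1.91 -0.    0.83  1.79]
shift [ 63.9 -24.7 -53.4] turn -0.0032
```

View pics/s3.png

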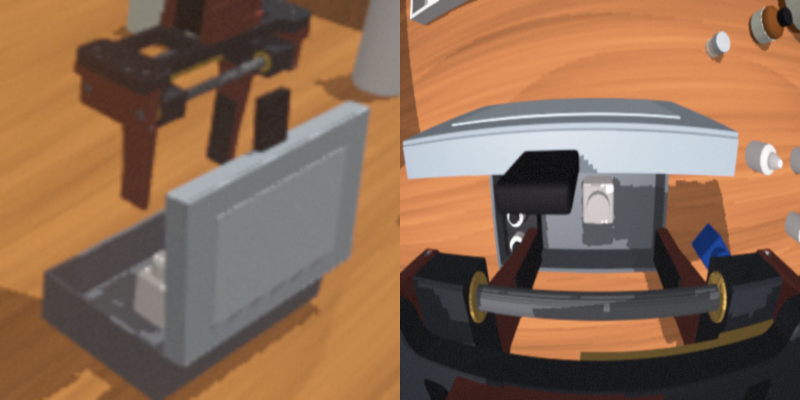

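The bottle stands upright in the bay: scene half at (152,290), wrist half at (598,200). The lid is still up. I'll go back to the tab.

arm_command([
  {"linear": [0, 0, -0.03], "turn": -0.003},
  {"linear": [0, 0, -0.04], "turn": 0},
  {"linear": [0, 0, -0.04], "turn": 0},
  {"linear": [0, 0, 0], "turn": 0},
  {"linear": [0.02, -0.01, 0], "turn": 0},
  {"linear": [0.025, -0.01, 0], "turn": 0},
  {"linear": [0.019, -0.0047, 0], "turn": 0},
  {"linear": [0, 0, 0], "turn": 0},
  {"linear": [0, 0, 0], "turn": 0},
])

```text
t: 15.95
ee_pos: [585.2, 91.1, 261.4]
orientation: [3.137, -0.16, -0.004]
ft_force: [-0.3, -0.8, 0.0]
width: 88.0
grasp_force: 0.0
```

arm_command([
  {"linear": [0, 0, 0.02], "turn": 0},
  {"linear": [0, 0, 0.02], "turn": 0},
  {"linear": [0, 0, 0.016], "turn": 0},
  {"linear": [0, 0, 0], "turn": 0},
  {"linear": [0, 0, 0], "turn": 0},
])

```text
t: 16.45
ee_pos: [585.0, 91.0, 206.4]
orientation: [3.137, -0.161, -0.003]
ft_force: [0.2, -0.5, -0.6]
width: 87.9
grasp_force: 0.0
```

arm_command([
  {"linear": [0, 0, 0], "turn": 0},
  {"linear": [0, 0, 0], "turn": 0},
  {"linear": [0, 0, 0], "turn": 0},
  {"linear": [0, 0, 0], "turn": 0},
  {"linear": [0, 0, 0], "turn": 0},
  {"linear": [0, 0, 0], "turn": 0},
  {"linear": [0, 0, 0], "turn": 0},
], jaw=-1)

```text
t: 17.15
ee_pos: [586.3, 91.2, 206.7]
orientation: [3.137, -0.16, -0.0]
ft_force: [0.6, -0.5, 0.4]
width: 35.0
grasp_force: 0.0
```

```bash
python3 -c "
from h import *
rel(yawT(CASE,lid([(-91,2,55)],1.5))[0],-.102)
r=np.hypot(158,5)
a=np.linspace(1.5+.0316,.0316,22);p=np.c_[-r*np.cos(a),-r*np.sin(a)]
print((np.diff(p,axis=0)).round(1).tolist())
"
```

```text
t 17.15 pos [586.3  91.2 206.7] yaw -0.1022 tilt [-1.e-04 -0.e+00 -1.e+00] w 35.0 gf 0.0 F [ 0.6 -0.5  0.4] q [ 0.13  0.42  1.73 -0.    0.99  1.81]
shift [-0.2  0.2 -1.2] turn -0.0002
[[-11.3, 0.8], [-11.2, 1.6], [-11.0, 2.4], [-10.8, 3.2], [-10.6, 4.0], [-10.3, 4.7], [-9.9, 5.4], [-9.5, 6.1], [-9.0, 6.8], [-8.5, 7.4], [-8.0, 8.0], [-7.4, 8.6], [-6.7, 9.1], [-6.1, 9.5], [-5.4, 9.9], [-4.6, 10.3], [-3.9, 10.6], [-3.1, 10.8], [-2.4, 11.0], [-1.6, 11.2], [-0.8, 11.3]]
```

Still closing at 35 mm, so I'll wait for the grip and then swing down.

arm_command([
  {"linear": [0, 0, 0], "turn": 0},
  {"linear": [0, 0, 0], "turn": 0},
  {"linear": [0, 0, 0], "turn": 0},
])

```text
t: 17.45
ee_pos: [586.3, 91.2, 206.8]
orientation: [-3.137, 0.161, 0.0]
ft_force: [0.2, -1.0, -0.2]
width: 29.6
grasp_force: 30.0
```

arm_command([
  {"linear": [-0.0113, 0, 0.0008], "turn": 0},
  {"linear": [-0.0112, 0, 0.0016], "turn": 0},
  {"linear": [-0.011, 0, 0.0024], "turn": 0},
  {"linear": [-0.0108, 0, 0.0032], "turn": 0},
  {"linear": [-0.0106, 0, 0.004], "turn": 0},
  {"linear": [-0.0103, 0, 0.0047], "turn": 0},
  {"linear": [-0.0099, 0, 0.0054], "turn": 0},
])

```text
t: 18.15
ee_pos: [511.0, 99.2, 185.0]
orientation: [-3.137, 0.161, -0.002]
ft_force: [3.0, 1.3, 1.8]
width: 29.7
grasp_force: 30.0
```

arm_command([
  {"linear": [-0.0095, 0, 0.0061], "turn": 0},
  {"linear": [-0.009, 0, 0.0068], "turn": 0},
  {"linear": [-0.0085, 0, 0.0074], "turn": 0},
  {"linear": [-0.008, 0, 0.008], "turn": 0},
  {"linear": [-0.0074, 0, 0.0086], "turn": 0},
  {"linear": [-0.0067, 0, 0.0091], "turn": 0},
  {"linear": [-0.0061, 0, 0.0095], "turn": 0},
])

```text
t: 18.85
ee_pos: [455.8, 105.0, 128.4]
orientation: [-3.137, 0.161, 0.001]
ft_force: [1.6, 6.1, 1.7]
width: 29.7
grasp_force: 30.0
```

arm_command([
  {"linear": [-0.0054, 0, 0.0099], "turn": 0},
  {"linear": [-0.0046, 0, 0.0103], "turn": 0},
  {"linear": [-0.0039, 0, 0.0106], "turn": 0},
  {"linear": [-0.0031, 0, 0.0108], "turn": 0},
  {"linear": [-0.0024, 0, 0.011], "turn": 0},
  {"linear": [-0.0016, 0, 0.01], "turn": 0},
  {"linear": [-0.0008, 0, 0.006], "turn": 0},
  {"linear": [0, 0, 0], "turn": 0},
  {"linear": [0, 0, 0], "turn": 0},
])

```text
t: 19.75
ee_pos: [434.3, 107.2, 59.7]
orientation: [-3.137, 0.161, 0.002]
ft_force: [-0.1, 8.0, -0.4]
width: 29.8
grasp_force: 30.0
```

```bash
python3 -c "
from h import *
rel(yawT(CASE,lid([(-91,2,55)],0))[0],-.102)"
```

```text
t 19.75 pos [434.3 107.2  59.7] yaw -0.1023 tilt [-1.1e-03  3.0e-04 -1.0e+00] w 29.8 gf 30.0 F [-0.1  8.  -0.4] q [0.21 0.5  2.11 0.   0.53 1.89]
shift [0.8 0.6 4.7] turn -0.0003
```

arm_command([
  {"linear": [0, 0, 0.002], "turn": 0},
  {"linear": [0, 0, 0.002], "turn": 0},
  {"linear": [0, 0, 0.001], "turn": 0},
  {"linear": [0, 0, 0], "turn": 0},
])

```text
t: 20.15
ee_pos: [434.1, 107.2, 55.2]
orientation: [-3.137, 0.161, 0.002]
ft_force: [-2.2, 8.5, 7.0]
width: 29.7
grasp_force: 30.0
```

arm_command([
  {"linear": [0, 0, 0.001], "turn": 0},
  {"linear": [0, 0, 0], "turn": 0},
  {"linear": [0, 0, 0], "turn": 0},
])

```text
t: 20.45
ee_pos: [434.1, 107.2, 54.9]
orientation: [-3.137, 0.161, 0.001]
ft_force: [-4.0, 8.3, 18.9]
width: 29.4
grasp_force: 30.0
```

The lid is hard on its stop (18.9 N, with only 0.3 mm of movement), so it is shut. I'll release, rise clear and check.

arm_command([
  {"linear": [0, 0, -0.001], "turn": 0},
  {"linear": [0, 0, 0], "turn": 0},
  {"linear": [0, 0, 0], "turn": 0},
  {"linear": [0, 0, 0], "turn": 0},
  {"linear": [0, 0, 0], "turn": 0},
  {"linear": [0, 0, -0.01], "turn": 0},
  {"linear": [0, 0, -0.03], "turn": 0},
  {"linear": [0, 0, -0.04], "turn": 0},
  {"linear": [0, 0, -0.04], "turn": 0},
  {"linear": [0, 0, -0.03], "turn": 0},
], jaw=1)

```text
t: 21.45
ee_pos: [435.3, 106.8, 208.5]
orientation: [-3.137, 0.16, -0.003]
ft_force: [0.1, -0.3, -0.5]
width: 87.9
grasp_force: 0.0
```

arm_command([
  {"linear": [0, 0.03, 0], "turn": 0},
  {"linear": [0, 0.04, 0], "turn": 0},
  {"linear": [0, 0.04, 0], "turn": 0},
  {"linear": [0, 0.04, 0], "turn": 0},
  {"linear": [0, 0.04, 0], "turn": 0},
  {"linear": [0, 0, 0], "turn": 0},
  {"linear": [0, 0, 0], "turn": 0},
  {"linear": [0, 0, 0], "turn": 0},
])

```text
t: 22.25
ee_pos: [415.6, -81.6, 205.8]
orientation: [-3.137, 0.16, -0.0]
ft_force: [0.4, 0.3, 0.3]
width: 87.4
grasp_force: 0.0
```

```bash
python3 -c "
from h import *
from workcell import ctrl
i=ctrl.get_image('scene')
cv2.imwrite('pics/s4.png',cv2.resize(i['frame'][110:220,245:385],None,fx=5,fy=5,interpolation=cv2.INTER_CUBIC))
L=[(67,105,70),(67,-105,70),(-67,-105,70),(-67,105,70)]
for a in(0,.08):print(a,((proj('scene',yawT(CASE,lid(L,a)))-[245,110])*5).round().tolist())
print(ctrl.get_obs()['ft_force'].round(1))"
```

```text
0 [[640.0, 211.0], [302.0, 424.0], [55.0, 255.0], [395.0, 82.0]]
0.08 [[643.0, 213.0], [305.0, 426.0], [59.0, 236.0], [401.0, 64.0]]
[-0.2  0.5 -0.6]
```

View pics/s4.png

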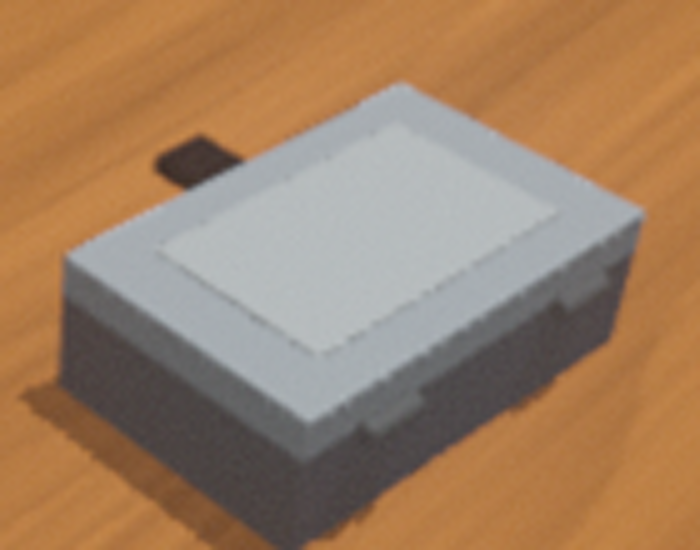

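The lid is fully shut: its front corners at (66,256) and (401,84) match the prediction for 0 rad, and there is no gap.

```bash
python3 -c "
from workcell import ctrl
print(ctrl.close_job())"
```

```text
the job is handed in; nothing more can be done
None
```

The square bottle stands upright in the bay, the lid is shut and released, and the job was handed in at about 22 s; the hand-in call returned no verdict.

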